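# Shut the drawer and the bit case against dust

## Task

The router is about to throw dust, so close things up, only pushing with the fingertips: first push the open drawer of the small wooden cabinet fully home, then push the raised lid of the grey bit case down until it is fully shut. Do not pick up, tip or shove the cabinet or the case out of place, and leave everything else on the bench where it is.

Things in the scene. Friction and masses are not known exactly. Their poses are not given: they have to be found in the camera images.
- cabinet: small loose wooden drawer cabinet standing on the bench, 160 deep (its x) x 180 wide (its y) x 100 mm high, 2 to 3.3 kg with the drawer; origin at the centre of its underside; its own -x is the front, from which the single drawer slides out
- drawer (a joint): how far the cabinet's drawer is out, in m: 0 fully home (shut), up to 0.09; slides along the cabinet's own -x with about 1 N of friction, stays where it is left. Its front panel is 180 wide, from 5 to 99 mm above the bench, 12 mm thick and overlaps the carcass: when shut its outer face is 92 mm ahead of the cabinet's origin
- drawer_knob (a point): centre of the outer end of the drawer's steel knob (24 mm across, standing 18 mm out from the middle of the front panel, 55 mm above the bench); moves with the drawer; its axes are the cabinet's, so pushing shut is along its +x
- case: loose grey plastic case of router bits standing on the bench, open box 150 deep (its x) x 180 wide (its y) x 65 mm high, 1.2 to 1.9 kg; origin at the centre of its underside; its lid is hinged along the top of its own +x side (the far side)
- lid (a joint): angle of the case's lid in rad: 0 shut (flat on the box), 1.5 nearly upright; a stiff hinge (about 0.17 N m of friction) that stays at whatever angle it is left, so it does not fall shut by itself. The lid is a plate 150 x 180 x 10 mm that lies on the rim, with a 40 mm wide tab 8 mm out from the middle of its free edge; shut, its top is 75 mm above the bench
- lid_edge (a point): middle of the lid's free edge (the edge away from the hinge, not counting the tab), on its outer face (the top face when shut); moves with the lid
- lid_hinge (a point): middle of the lid's hinge line, 65 mm above the bench, at the box's far (+x) rim; the hinge line runs along the case's y; its axes are the case's. The lid's inner face passes through this line and its outer face is 10 mm beyond
- tape: bystander: a roll of tape lying flat (90 mm across, 24 mm high), origin at the centre of its underside
- glue: bystander: a glue bottle, 58 mm across, 170 mm high, origin at the centre of its underside
- spray: bystander: a spray can, 58 mm across, 180 mm high, origin at the centre of its underside
- screwdriver: bystander: a screwdriver lying flat
- wrench: bystander: a wrench lying flat
- offcut: bystander: a wood offcut 90 x 45 x 20 mm, origin at the centre of its underside
- tin: bystander: an open aluminium tin, 70 mm across, 85 mm high, origin at the centre of its underside
Mind the look-alikes: they are no part of the job. Leave any red look-alike of the case alone.

How it is judged:
On the way, in this order (a step that is already met when the one before it is completed fails the run):
1. the drawer is pushed fully home while the lid is still up (value of joint drawer below 0.004 m and value of joint lid above 0.3 rad), for 0.2 s.
2. the lid is pushed shut (value of joint lid below 0.04 rad), for 0.2 s.
At the end, for the whole second after the job is handed in: The drawer is home (within 4 mm) and the lid shut (within 0.04 rad, 6 mm at its edge), cabinet and case at rest, level (0.05 rad) and within 15 mm of where they stood, every bystander within 30 mm of where it was (value of joint drawer below 0.004 m and value of joint lid below 0.04 rad and distance of each of cabinet, case from where it was at the start of the episode below 0.015 m and angle between each of cabinet, case's own z axis and vertical below 0.05 rad and linear speed of each of cabinet, case below 0.01 m/s and distance of each of tape, glue, spray, screwdriver, wrench, offcut, tin from where it was at the start of the episode below 0.03 m); the robot touches nothing.
It fails at once if the cabinet is lifted or tipped (height (world z) of cabinet above 0.012 m or angle between cabinet's own z axis and vertical above 0.15 rad).
It fails at once if the case is lifted or tipped (height (world z) of case above 0.012 m or angle between case's own z axis and vertical above 0.15 rad).
It fails at once if the cabinet is shoved more than 15 mm (distance of cabinet from where it was at the start of the episode above 0.015 m).
It fails at once if the case is shoved more than 15 mm (distance of case from where it was at the start of the episode above 0.015 m).
It fails at once if a bystander is moved more than 30 mm (distance of any of tape, glue, spray, screwdriver, wrench, offcut, tin from where it was at the start of the episode above 0.03 m).
It also fails if it takes over 53 s, if anything falls off the work surface, if the arm or the gripper's body presses on something with over 40 N, if the wrist force passes 120 N, or if a joint passes its speed limit or range.

## Robot

A 6-joint arm with a two-finger parallel gripper is mounted at the origin on the work surface. World frame = base frame: x ahead of the robot, y to its left, z up, the work surface at z = 0. Lengths are in m, angles in rad, forces in N, time in s.
With the tool pointing down it reaches from about 0.35 to 0.975 m from the base axis. Payload 4.9 kg.
Tool frame: the origin (TCP) lies on the centre line of the jaws, within the pads' length; the fingertips stand manip.tcp_to_tips ahead of it and the grasp point (between the pads) is the TCP (manip.tcp_to_tips is the distance from the TCP to the fingertips, in m); y points along the fingers, z is the direction in which the jaws open and shut, and the axes are right-handed (so a half turn about y gives the same grasp; the last joint's range is limited). The gripper opens to 85 mm and grips with 20 to 120 N. Pads are 22 mm wide; open, the fingers measure 114 mm over their backs; the gripper's body (76 mm by 85 mm) begins 54 mm behind the grasp point. The pads swing forward as they close: fully open they stand 13 mm farther back than shut.
Start: joints at [-1.463, 0.053, 1.613, -0, 1.476, -0.119], TCP at [0.141, -0.609, 0.25] pointing down, gripper open.
Joint ranges: [-3.01, 3.01], [-1.01, 2.22], [0.06, 2.58], [-1.02, 4.17], [0.09, 2.62], [-3.14, 3.14]. Speed limits (rad/s): [2.57, 2.57, 3.14, 3.14, 3.14, 3.14].

## Interface

Orientations are given as a unit quaternion [w, x, y, z].
In Python, from plant import manip gives the robot as it stands.
- The arm moves only by the tool apply_moves, never from a script. Its argument "moves" is a list of rows, each a list of 7 numbers: the gripper's target within -1 to 1 (shut at 1, half-way at 0, fully open at -1), then the shift along the tool's x, y, z in mm, then the turn, a rotation vector about the tool's x, y, z in degrees. A call has 1 to 20 rows; each row shifts and turns the commanded pose from where the row before left it, along the tool's axes as they then stand; what a row does not reach is not made up. A row lasts 1/10 s, in which the tool goes at most 50 mm and 8.59 degrees, less where a joint would pass 70% of its speed; a pose out of reach is approached as far as the arm can. A call with a gripper value outside its range is refused whole. The fingers move at their own pace and stop on an object; the grip force is fixed at half the most. Time passes only in rows, so rows that do not move let the fingers close. It gives the time, the measured TCP pose, the force and the opening at its end, in the units of the state.
- manip.state(): the state, without advancing time (a new reading comes with each control period).
- manip.grab_frame(name): name is "scene" or "top"; returns the picture (400x640x3 uint8, blue, green, red); there is no depth.
- manip.calibration(name): a dict with "mtx" (3x3 intrinsics, pixels), "T" (4x4, takes a point from camera to world coordinates). Camera axes: x right, y down, z forward; pixel columns grow to the right and rows downward; lengths in m; the calibration is good to about 2 mm. A picture is of the moment at which its call begins. calibration takes no time and is no camera call.
- manip.job_done(): hands the job in, once; it reports no verdict.
The state is a dict: "time": time; "joint_pos": joint angles; "joint_vel": joint speeds; "joint_efforts": joint torques, N m; "tool_pos": TCP position; "tool_rot": TCP orientation; "contact_force": force on the tool from outside, world axes, zero at the start; "ft_torque": the same for the moment, N m; "gripper_width": opening from 0.0 (shut) to 1.0 (fully open).
Only numpy, scipy, OpenCV 4.12 (cv2) and the standard library are available. Lean on these libraries where they do the work, as an engineer would, in place of code of your own. Each camera call takes 0.05 s, during which the arm holds its last target. There are 200 camera calls.

## Working session

There is one attempt and no reset: what is moved stays moved. The work goes in short steps, Python scripts to look and compute and a tool call to move; the robot and the scene stay as the last step left them, time stands still between calls to the robot, and variables do not carry over. Pictures are saved under pics/ and viewed, about 8 in all and at most 12, crops included, and the job is handed in when it is done.

Besides the shell and the picture viewer there is one more tool, called after "Call:" by a JSON object that holds its "op" and its "data", one argument or row to a line. apply_moves: Moves the arm, as the interface text tells. Its arguments: {"type":"object","properties":{"moves":{"type":"array","items":{"type":"array","items":{"type":"number"}}}},"required":["moves"]}

```bash
mkdir -p pics; python3 - <<'E'
from plant import manip
import cv2,numpy as np
for n in("scene","top"):
    cv2.imwrite(f"pics/{n}0.png",manip.grab_frame(n)); c=manip.calibration(n); print(n,c["mtx"].tolist(),np.round(c["T"],4).tolist())
print(manip.tcp_to_tips, manip.state())
E
```

```text
scene [[459.7160860659336, 0.0, 325.9505542118082], [0.0, 459.7160860659336, 202.34410437452752], [0.0, 0.0, 1.0]] [[-0.4206, 0.5507, -0.721, 1.5523], [0.9072, 0.2595, -0.331, 0.4637], [0.0047, -0.7933, -0.6088, 0.9327], [0.0, 0.0, 0.0, 1.0]]
top [[484.6474394165439, 0.0, 314.096681099655], [0.0, 484.6474394165439, 196.8624635634809], [0.0, 0.0, 1.0]] [[-0.0214, -0.9954, 0.0938, 0.3673], [-0.9998, 0.0211, -0.004, -0.0051], [0.002, -0.0939, -0.9956, 1.7344], [0.0, 0.0, 0.0, 1.0]]
0.019 {'time': 0.1, 'joint_pos': array([-1.46299182e+00,  5.33006830e-02,  1.61416402e+00,  4.43901598e-05,
        1.47603082e+00, -1.19039774e-01]), 'joint_vel': array([-0.00141782, -0.00253803, -0.00329532,  0.00252506, -0.00071261,
       -0.00025298]), 'joint_efforts': array([-2.44549719e-04, -3.94901884e+01, -3.71362209e+01, -1.00209220e-04,
        3.95140683e-03,  9.91248726e-06]), 'tool_pos': array([ 0.14049405, -0.60845239,  0.24917546]), 'tool_rot': array([ 0.08004759, -0.08000879,  0.70323586, -0.70189052]), 'contact_force': array([-0.02645415, -0.22463701, -0.78279705]), 'ft_torque': array([ 0.01666115, -0.00209084,  0.03633323]), 'gripper_width': 1.0009256059099951}
```

View pics/scene0.png

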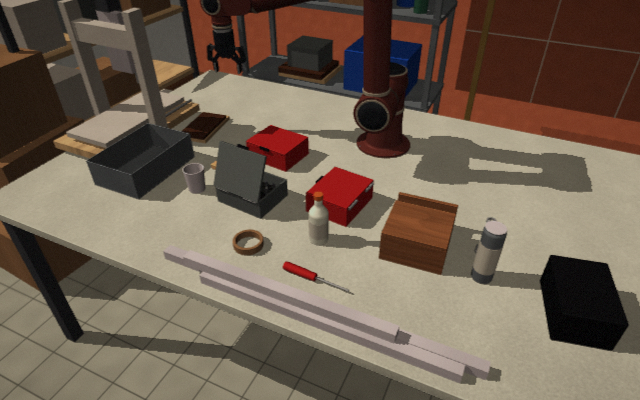

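View pics/top0.png

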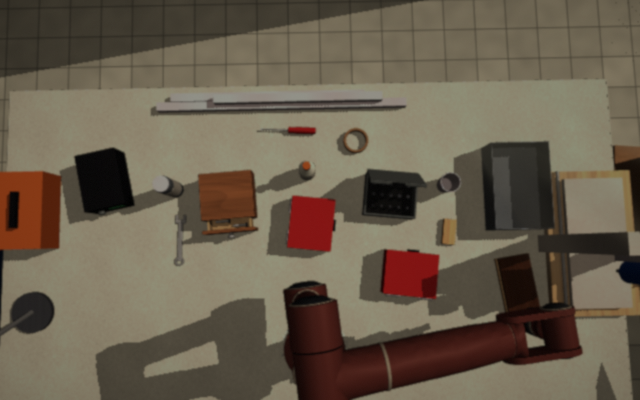

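The top view shows the cabinet at about (228,195) with its drawer open toward the robot (panel at about (231,228)). The grey case is at about (390,195) with its lid upright at (393,178), and two red look-alikes stand nearby. Next I'll take enlarged crops.

```bash
cat > h.py <<'E'
from plant import manip
import numpy as np,cv2
def ray(n,uv):
    c=manip.calibration(n);K=np.array(c["mtx"]);T=np.array(c["T"])
    return T[:3,3],T[:3,:3]@np.linalg.solve(K,[uv[0],uv[1],1])
def onplane(n,uv,z):
    o,d=ray(n,uv); return o+d*(z-o[2])/d[2]
def proj(n,p):
    c=manip.calibration(n);K=np.array(c["mtx"]);T=np.array(c["T"])
    q=K@(T[:3,:3].T@(np.array(p)-T[:3,3])); return q[:2]/q[2]
E
python3 - <<'E'
import cv2,numpy as np
t=cv2.imread("pics/top0.png");s=cv2.imread("pics/scene0.png")
def cr(i,x,y,w=80,h=60,k=5): return cv2.convertScaleAbs(cv2.resize(i[y:y+h,x:x+w],(400,300),interpolation=cv2.INTER_CUBIC),alpha=1.5)
a=np.vstack([np.hstack([cr(t,190,165,80,80),cr(t,350,160)]),np.hstack([cr(s,370,190,100,90),cr(s,205,140,100,80)])])
cv2.imwrite("pics/crop.png",a)
E
```

```text
(no output)
```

View pics/crop.png

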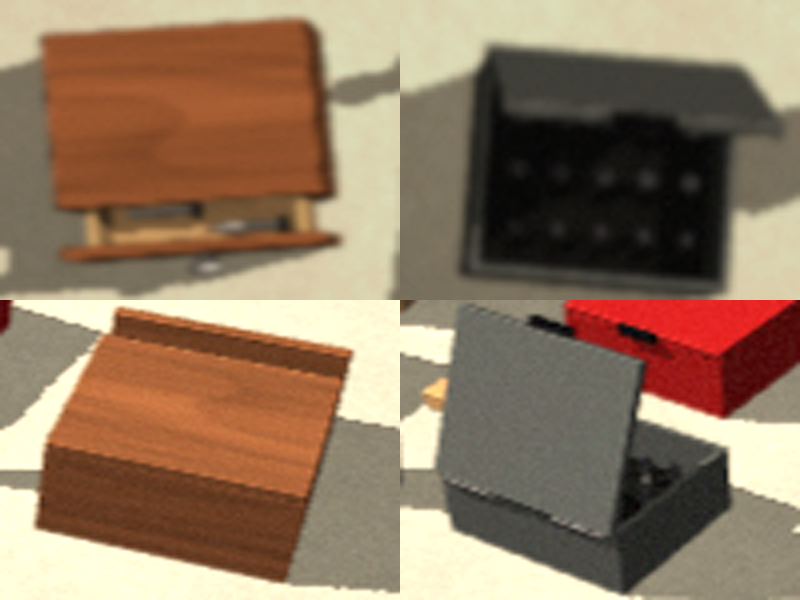

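```bash
python3 - <<'E'
from h import *
P=lambda n,u,v,z:print(n,(u,v),np.round(onplane(n,(u,v),z),4))
print("cab top: FL,FR,NL,NR")
for u,v in[(198.4,175.1),(251.6,170.9),(202,220.2),(254.4,216.5)]:P("top",u,v,.1)
print("scene FR?,FL bottom, top");P("scene",382.5,233.5,.1);P("scene",447,249.4,.1);P("scene",379.5,258.1,0);P("scene",441.75,274.6,0)
print("panel L,R top");P("top",202.4,232.2,.099);P("top",257.6,228.5,.099);P("scene",399.5,193,.099);P("scene",458,205.6,.099)
print("knob");P("top",231.6,236.2,.055)
print("case rim near L,R ; hinge");P("top",363,214,.065);P("top",415,218,.065);P("top",368,169.6,.068);P("top",418.4,173.6,.068)
P("scene",215,186.7,.068);P("scene",257.5,202.7,.068)
def tri(a,b):
    o1,d1=ray("top",a);o2,d2=ray("scene",b)
    s=np.linalg.lstsq(np.c_[d1,-d2],o2-o1,rcond=None)[0]
    return np.round((o1+s[0]*d1+o2+s[1]*d2)/2,4),np.linalg.norm(o1+s[0]*d1-o2-s[1]*d2)
print("lid edge");print(tri((370,181),(265.75,157.3)),tri((426,186),(220,141.3)))
print("bystanders: glue,spray,wrench,red1 NR, red2 FL")
P("top",306,165,.17);P("top",163,185,.18);P("top",180,215,0.01);P("top",180,262,.01);P("top",289,247,.08);P("top",386,252,.08);P("top",440,262,.08);P("top",448,232,.02);P("top",448,182,.085);P("top",332,225,.08)
E
```

```text
cab top: FL,FR,NL,NR
top (198.4, 175.1) [0.604 0.38  0.1  ]
top (251.6, 170.9) [0.6146 0.1991 0.1   ]
top (202, 220.2) [0.4504 0.3677 0.1   ]
top (254.4, 216.5) [0.4591 0.1911 0.1   ]
scene FR?,FL bottom, top
scene (382.5, 233.5) [0.6273 0.2098 0.1   ]
scene (447, 249.4) [0.6149 0.3844 0.1   ]
scene (379.5, 258.1) [0.6213 0.207  0.    ]
scene (441.75, 274.6) [0.6093 0.3851 0.    ]
panel L,R top
top (202.4, 232.2) [0.41   0.3666 0.099 ]
top (257.6, 228.5) [0.4185 0.1808 0.099 ]
scene (399.5, 193) [0.4263 0.1944 0.099 ]
scene (458, 205.6) [0.4128 0.3704 0.099 ]
knob
top (231.6, 236.2) [0.3952 0.2758 0.055 ]
case rim near L,R ; hinge
top (363, 214) [ 0.4617 -0.1792  0.065 ]
top (415, 218) [ 0.4441 -0.358   0.065 ]
top (368, 169.6) [ 0.6155 -0.201   0.068 ]
top (418.4, 173.6) [ 0.5978 -0.3755  0.068 ]
scene (215, 186.7) [ 0.6056 -0.3652  0.068 ]
scene (257.5, 202.7) [ 0.6198 -0.1967  0.068 ]
lid edge
(array([ 0.5593, -0.1913,  0.1994]), np.float64(0.0011004955392847978)) (array([ 0.5397, -0.3696,  0.2   ]), np.float64(0.0020207611575604892))
bystanders: glue,spray,wrench,red1 NR, red2 FL
top (306, 165) [0.6197 0.0128 0.17  ]
top (163, 185) [0.5626 0.4753 0.18  ]
top (180, 215) [0.4751 0.4665 0.01  ]
top (180, 262) [0.3091 0.4658 0.01  ]
top (289, 247) [0.3541 0.0771 0.08  ]
top (386, 252) [ 0.3302 -0.2517  0.08  ]
top (440, 262) [ 0.2926 -0.4334  0.08  ]
top (448, 232) [ 0.3943 -0.482   0.02  ]
top (448, 182) [ 0.5642 -0.4721  0.085 ]
top (332, 225) [ 0.4256 -0.0707  0.08  ]
```

```bash
cat >> h.py <<'E'
from scipy.spatial.transform import Rotation as Ro
def pose():
    s=manip.state();q=s["tool_rot"];return s,np.array(s["tool_pos"]),Ro.from_quat([q[1],q[2],q[3],q[0]])
def want(yaw,flip=1):  # tool y down, tool z along world heading yaw
    z=np.array([np.cos(yaw),np.sin(yaw),0]);y=np.array([0,0,-1.]);return Ro.from_matrix(np.c_[np.cross(y,z),y,z])
E
python3 - <<'E'
from h import *
s,p,R=pose();print(R.as_matrix().round(3))
for yaw in(0.065,0.065+np.pi,.065+np.pi/2,.065-np.pi/2):
    print(yaw,(R.inv()*want(yaw)).as_rotvec(degrees=True).round(2))
for g in([.35,0,.25],[.36,.273,.25]):print(g,(1000*R.inv().apply(np.array(g)-p)).round(0))
E
```

```text
[[-0.974 -0.     0.225]
 [-0.225  0.002 -0.974]
 [-0.    -1.    -0.002]]
0.065 [ 8.000e-02 -8.073e+01 -9.000e-02]
3.206592653589793 [9.000e-02 9.927e+01 8.000e-02]
1.6357963267948965 [-1.0000e-02 -1.7073e+02 -1.6000e-01]
-1.5057963267948966 [ 0.11  9.27 -0.01]
[0.35, 0, 0.25] [-341.    0. -546.]
[0.36, 0.273, 0.25] [-412.    1. -810.]
```

Call:
{"op": "apply_moves", "data": {
  "moves": [
    [1, 0, 0, 0, 0, 4.64, 0],
    [1, 0, 0, 0, 0, 4.63, 0],
    [1, -20, 0, -42, 0, 0, 0],
    [1, -20, 0, -42, 0, 0, 0],
    [1, -20, 0, -42, 0, 0, 0],
    [1, -20, 0, -42, 0, 0, 0],
    [1, -20, 0, -42, 0, 0, 0],
    [1, -20, 0, -42, 0, 0, 0],
    [1, -20, 0, -42, 0, 0, 0],
    [1, -20, 0, -42, 0, 0, 0],
    [1, -20, 0, -42, 0, 0, 0],
    [1, -20, 0, -42, 0, 0, 0],
    [1, -20, 0, -42, 0, 0, 0],
    [1, -20, 0, -42, 0, 0, 0],
    [1, -20, 0, -42, 0, 0, 0],
    [1, -20, 0, -42, 0, 0, 0]
  ]
}}

```text
time: 1.7
tool_pos: [0.3818, -0.002, 0.2501]
tool_rot: [-0.023, 0.023, -0.707, 0.707]
contact_force: [0.8, -0.4, -0.9]
gripper_width: -0.001
```

Call:
{"op": "apply_moves", "data": {
  "moves": [
    [1, 0, 0, -45, 0, 0, 0],
    [1, 0, 0, -45, 0, 0, 0],
    [1, 0, 0, -45, 0, 0, 0],
    [1, 0, 0, -45, 0, 0, 0],
    [1, 0, 0, -45, 0, 0, 0],
    [1, 0, 0, -45, 0, 0, 0],
    [1, 0, 0, 0, 0, 0, 0]
  ]
}}

```text
time: 2.4
tool_pos: [0.3627, 0.2692, 0.2497]
tool_rot: [0.025, -0.026, 0.707, -0.706]
contact_force: [0.7, -0.5, 0.2]
gripper_width: -0.002
```

```bash
python3 - <<'E'
from h import *
cv2.imwrite("pics/top1.png",manip.grab_frame("top"))
s,p,R=pose();print(s["time"],p,s["contact_force"],s["gripper_width"],s["joint_pos"])
for g in([.35,.275,.25],[.35,.275,.062]):print(g,(1000*R.inv().apply(np.array(g)-p)).round(0))
print((R.inv()*want(0.065-np.pi/2)).as_rotvec(degrees=True).round(2))
E
```

```text
2.45 [0.3631763  0.26716557 0.24958961] [ 0.62975806 -0.80266754  0.22827796] 0.0019957996555933087 [ 4.68989969e-01 -3.83966331e-01  2.00013237e+00 -1.22952445e-04
  1.52728748e+00  1.96988306e+00]
[0.35, 0.275, 0.25] [13. -0. -9.]
[0.35, 0.275, 0.062] [ 12. 188.  -9.]
[-0.05  0.28  0.1 ]
```

Call:
{"op": "apply_moves", "data": {
  "moves": [
    [1, 13, 20, -10, 0, 0, 0],
    [1, 0, 40, 0, 0, 0, 0],
    [1, 0, 40, 0, 0, 0, 0],
    [1, 0, 40, 0, 0, 0, 0],
    [1, 0, 35, 0, 0, 0, 0],
    [1, 0, 13, 0, 0, 0, 0],
    [1, -10, 0, 0, 0, 0, 0],
    [1, -10, 0, 0, 0, 0, 0],
    [1, 0, 0, 0, 0, 0, 0]
  ]
}}

```text
time: 3.35
tool_pos: [0.3741, 0.2767, 0.0653]
tool_rot: [0.024, -0.021, 0.708, -0.706]
contact_force: [-0.1, -0.6, 0.1]
gripper_width: -0.001
```

Call:
{"op": "apply_moves", "data": {
  "moves": [
    [1, -5, 0, 0, 0, 0, 0],
    [1, -5, 0, 0, 0, 0, 0],
    [1, -5, 0, 0, 0, 0, 0],
    [1, -5, 0, 0, 0, 0, 0],
    [1, 0, 0, 0, 0, 0, 0],
    [1, 0, 0, 0, 0, 0, 0]
  ]
}}

```text
time: 3.95
tool_pos: [0.3906, 0.2771, 0.0622]
tool_rot: [-0.023, 0.023, -0.707, 0.707]
contact_force: [-0.2, -0.1, -0.3]
gripper_width: -0.001
```

```bash
python3 - <<'E'
from h import *
t=manip.grab_frame("top")
cv2.imwrite("pics/top2.png",cv2.convertScaleAbs(cv2.resize(t[160:250,180:300],(800,600),interpolation=cv2.INTER_CUBIC),alpha=1.5))
s,p,R=pose();print(s["time"],p,s["contact_force"])
E
```

```text
4.0 [0.39042885 0.27709039 0.06216712] [ 0.09649849 -0.51642853 -0.01686015]
```

View pics/top2.png

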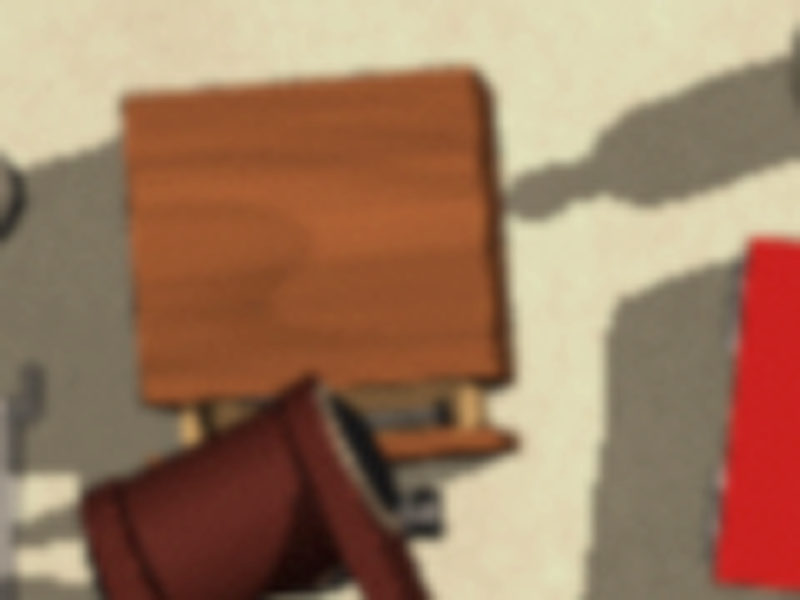

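The drawer is still partly open: its panel edge is at (515,440) and the carcass edge at (510,380). I'll keep pushing in small steps and watch the force.

Call:
{"op": "apply_moves", "data": {
  "moves": [
    [1, -4, 0, 0, 0, 0, 0],
    [1, -4, 0, 0, 0, 0, 0],
    [1, -4, 0, 0, 0, 0, 0],
    [1, 0, 0, 0, 0, 0, 0]
  ]
}}

```text
time: 4.4
tool_pos: [0.4031, 0.278, 0.0624]
tool_rot: [0.023, -0.023, 0.707, -0.707]
contact_force: [-0.8, -0.0, 0.8]
gripper_width: -0.002
```

Call:
{"op": "apply_moves", "data": {
  "moves": [
    [1, -2, 0, 0, 0, 0, 0],
    [1, -2, 0, 0, 0, 0, 0],
    [1, -2, 0, 0, 0, 0, 0],
    [1, 0, 0, 0, 0, 0, 0]
  ]
}}

```text
time: 4.8
tool_pos: [0.4089, 0.2784, 0.0624]
tool_rot: [0.023, -0.023, 0.707, -0.707]
contact_force: [-0.3, -0.1, 0.2]
gripper_width: -0.001
```

Call:
{"op": "apply_moves", "data": {
  "moves": [
    [1, -2, 0, 0, 0, 0, 0],
    [1, -1, 0, 0, 0, 0, 0],
    [1, 0, 0, 0, 0, 0, 0],
    [1, 0, 0, 0, 0, 0, 0]
  ]
}}

```text
time: 5.2
tool_pos: [0.4117, 0.2785, 0.0624]
tool_rot: [0.023, -0.023, 0.707, -0.707]
contact_force: [0.5, 0.3, 0.1]
gripper_width: -0.003
```

```bash
python3 - <<'E'
from h import *
t=manip.grab_frame("top");s2=manip.grab_frame("scene")
f=lambda i:cv2.convertScaleAbs(cv2.resize(i,(400,320),interpolation=cv2.INTER_CUBIC),alpha=1.5)
cv2.imwrite("pics/t3.png",np.hstack([f(t[165:245,180:280]),f(s2[185:265,370:470])]))
s,p,R=pose();print(s["time"],p,s["contact_force"])
E
```

```text
5.3 [0.41165444 0.27853084 0.06243018] [-1.1608675  -0.26872587  0.59872399]
```

View pics/t3.png

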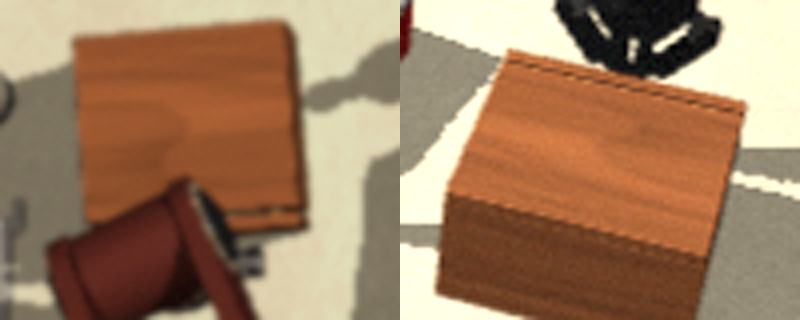

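Only a thin gap is left, the dark line along the panel's top edge at about (625,80) in the scene half. I'll nudge it 1–2 mm at a time until the force rises.

Call:
{"op": "apply_moves", "data": {
  "moves": [
    [1, -1, 0, 0, 0, 0, 0],
    [1, -1, 0, 0, 0, 0, 0],
    [1, 0, 0, 0, 0, 0, 0]
  ]
}}

```text
time: 5.6
tool_pos: [0.4135, 0.2786, 0.0623]
tool_rot: [0.023, -0.023, 0.707, -0.707]
contact_force: [-0.3, 0.2, -0.1]
gripper_width: 0.001
```

Call:
{"op": "apply_moves", "data": {
  "moves": [
    [1, -1, 0, 0, 0, 0, 0],
    [1, 0, 0, 0, 0, 0, 0]
  ]
}}

```text
time: 5.8
tool_pos: [0.4145, 0.2787, 0.0623]
tool_rot: [0.023, -0.023, 0.707, -0.707]
contact_force: [-0.5, 0.2, 0.4]
gripper_width: 0.003
```

Call:
{"op": "apply_moves", "data": {
  "moves": [
    [1, -1, 0, 0, 0, 0, 0],
    [1, 0, 0, 0, 0, 0, 0]
  ]
}}

```text
time: 6.0
tool_pos: [0.4155, 0.2788, 0.0623]
tool_rot: [0.023, -0.023, 0.707, -0.707]
contact_force: [-0.8, 0.1, 0.3]
gripper_width: -0.002
```

Call:
{"op": "apply_moves", "data": {
  "moves": [
    [1, -1, 0, 0, 0, 0, 0],
    [1, 0, 0, 0, 0, 0, 0]
  ]
}}

```text
time: 6.2
tool_pos: [0.4165, 0.2788, 0.0623]
tool_rot: [-0.023, 0.023, -0.707, 0.707]
contact_force: [0.1, -0.8, -0.6]
gripper_width: -0.003
```

Call:
{"op": "apply_moves", "data": {
  "moves": [
    [1, -1, 0, 0, 0, 0, 0],
    [1, 0, 0, 0, 0, 0, 0]
  ]
}}

```text
time: 6.4
tool_pos: [0.417, 0.2788, 0.0622]
tool_rot: [-0.022, 0.023, -0.707, 0.707]
contact_force: [-3.8, -0.3, 2.2]
gripper_width: 0.003
```

```bash
python3 - <<'E'
from h import *
t=manip.grab_frame("top");s2=manip.grab_frame("scene")
s0=cv2.imread("pics/scene0.png")
f=lambda i:cv2.convertScaleAbs(cv2.resize(i,(400,320),interpolation=cv2.INTER_CUBIC),alpha=1.5)
cv2.imwrite("pics/t4.png",np.hstack([f(t[195:235,230:280]),f(s2[185:225,390:470])]))
# cabinet shift check: far part of the cabinet in the scene view vs first picture
a=cv2.cvtColor(s0,6)[235:285,370:455].astype(np.float32);b=cv2.cvtColor(s2,6)[235:285,370:455].astype(np.float32)
print(cv2.phaseCorrelate(a,b))
s,p,R=pose();print(s["time"],p,s["contact_force"])
E
```

```text
((-0.017920393139313262, -0.04958759937003521), 1.0036602870093452)
6.5 [0.41700575 0.2788305  0.06223657] [-4.84926332 -0.60130482  3.30677239]
```

View pics/t4.png

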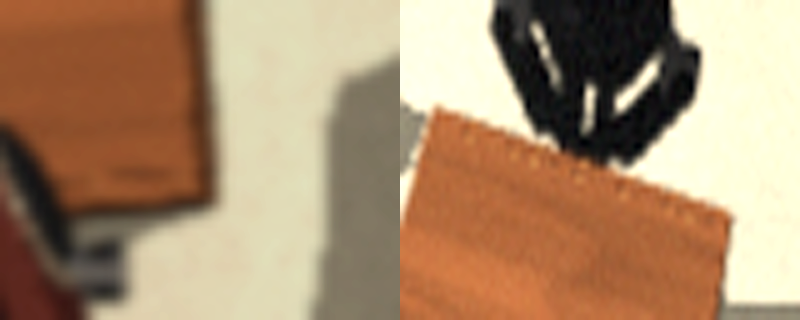

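The drawer is home. The gap has closed, the push force rose to about 5 N, and the cabinet moved less than 0.1 px. I'll back off and go to the lid.

Call:
{"op": "apply_moves", "data": {
  "moves": [
    [1, 5, 0, 0, 0, 0, 0],
    [1, 20, 0, 0, 0, 0, 0],
    [1, 20, 0, 0, 0, 0, 0],
    [1, 0, -45, 0, 0, 0, 0],
    [1, 0, -45, 0, 0, 0, 0],
    [1, 0, -45, 0, 0, 0, 0],
    [1, 0, -45, 0, 0, 0, 0],
    [1, 0, -45, 0, 0, 0, 0],
    [1, 0, 0, 0, 0, 5, 0],
    [1, 0, 0, 0, 0, 5, 0],
    [1, 0, 0, 0, 0, 0, 0]
  ]
}}

```text
time: 7.6
tool_pos: [0.3729, 0.276, 0.2879]
tool_rot: [-0.038, 0.039, 0.706, -0.706]
contact_force: [-0.0, -0.2, -0.4]
gripper_width: -0.002
```

```bash
python3 - <<'E'
from h import *
s,p,R=pose();print(s["time"],p,s["joint_pos"].round(2),s["contact_force"])
g=np.array([.599,-.284,.285]);print((1000*R.inv().apply(g-p)).round(0))
print((R.inv()*want(-.11-np.pi/2)).as_rotvec(degrees=True).round(2))
E
```

```text
7.6 [0.37285769 0.27600723 0.28792749] [ 0.48 -0.37  1.93 -0.    1.58  2.16] [-0.04565237 -0.20437179 -0.35270816]
[-286.    3.  532.]
[ 0.05  0.03 -0.13]
```

Call:
{"op": "apply_moves", "data": {
  "moves": [
    [1, -19, 0, 35.5, 0, 0, 0],
    [1, -19, 0, 35.5, 0, 0, 0],
    [1, -19, 0, 35.5, 0, 0, 0],
    [1, -19, 0, 35.5, 0, 0, 0],
    [1, -19, 0, 35.5, 0, 0, 0],
    [1, -19, 0, 35.5, 0, 0, 0],
    [1, -19, 0, 35.5, 0, 0, 0],
    [1, -19, 0, 35.5, 0, 0, 0],
    [1, -19, 0, 35.5, 0, 0, 0],
    [1, -19, 0, 35.5, 0, 0, 0],
    [1, -19, 0, 35.5, 0, 0, 0],
    [1, -19, 0, 35.5, 0, 0, 0],
    [1, -19, 0, 35.5, 0, 0, 0],
    [1, -19, 0, 35.5, 0, 0, 0],
    [1, -19, 0, 35.5, 0, 0, 0],
    [1, 0, 0, 0, 0, 0, 0],
    [1, 0, 0, 0, 0, 0, 0]
  ]
}}

```text
time: 9.3
tool_pos: [0.5974, -0.285, 0.2861]
tool_rot: [-0.039, 0.038, 0.706, -0.706]
contact_force: [-0.8, -0.0, 0.3]
gripper_width: 0.0
```

Call:
{"op": "apply_moves", "data": {
  "moves": [
    [1, 0, 40, 0, 0, 0, 0],
    [1, 0, 40, 0, 0, 0, 0],
    [1, 0, 15, 0, 0, 0, 0],
    [1, 0, 0, 0, 0, 0, 0]
  ]
}}

```text
time: 9.7
tool_pos: [0.5959, -0.2824, 0.1889]
tool_rot: [-0.04, 0.036, 0.707, -0.705]
contact_force: [-0.9, 0.4, 0.2]
gripper_width: -0.003
```

```bash
python3 - <<'E'
from h import *
s2=manip.grab_frame("scene")
cv2.imwrite("pics/t5.png",cv2.convertScaleAbs(cv2.resize(s2[100:250,180:380],(800,600),interpolation=cv2.INTER_CUBIC),alpha=1.5))
s,p,R=pose();print(s["time"],p,s["contact_force"])
E
```

```text
9.75 [ 0.59724754 -0.28342555  0.19193808] [-0.53109352 -0.73944705  0.58638494]
```

View pics/t5.png

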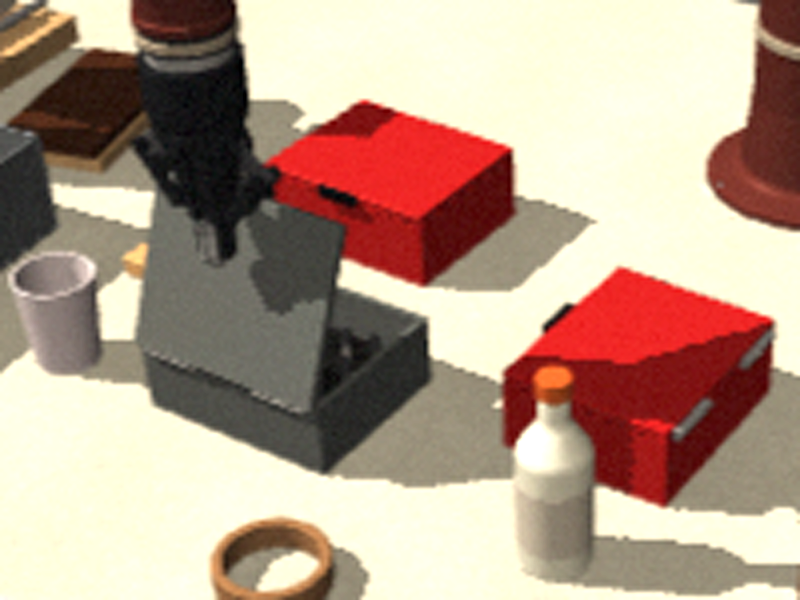

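The scene crop shows the fingertip at (215,255), just behind the lid's outer face near its free edge, with the case undisturbed. I'll push the lid along its arc.

Call:
{"op": "apply_moves", "data": {
  "moves": [
    [1, 12, 0, 0, 0, 0, 0],
    [1, 11, 0, 0, 0, 0, 0],
    [1, 10, 5, 0, 0, 0, 0],
    [1, 10, 6, 0, 0, 0, 0],
    [1, 9, 7, 0, 0, 0, 0],
    [1, 9, 7, 0, 0, 0, 0],
    [1, 0, 0, 0, 0, 0, 0]
  ]
}}

```text
time: 10.45
tool_pos: [0.5349, -0.2771, 0.1651]
tool_rot: [-0.04, 0.038, 0.707, -0.705]
contact_force: [-0.1, 0.3, -0.8]
gripper_width: 0.002
```

Call:
{"op": "apply_moves", "data": {
  "moves": [
    [1, 7, 9, 0, 0, 0, 0],
    [1, 7, 9, 0, 0, 0, 0],
    [1, 5, 10, 0, 0, 0, 0],
    [1, 5, 10, 0, 0, 0, 0],
    [1, 0, 0, 0, 0, 0, 0]
  ]
}}

```text
time: 10.95
tool_pos: [0.5114, -0.2742, 0.1265]
tool_rot: [-0.04, 0.037, 0.707, -0.705]
contact_force: [0.0, 0.6, -1.1]
gripper_width: -0.002
```

Call:
{"op": "apply_moves", "data": {
  "moves": [
    [1, 3, 8, 0, 0, 0, 0],
    [1, 2, 8, 0, 0, 0, 0],
    [1, 0, 0, 0, 0, 0, 0]
  ]
}}

```text
time: 11.25
tool_pos: [0.5073, -0.2741, 0.1117]
tool_rot: [-0.039, 0.038, 0.707, -0.706]
contact_force: [-0.1, 0.0, -0.3]
gripper_width: -0.005
```

```bash
python3 - <<'E'
from h import *
s2=manip.grab_frame("scene")
cv2.imwrite("pics/t6.png",cv2.convertScaleAbs(cv2.resize(s2[130:220,190:310],(800,600),interpolation=cv2.INTER_CUBIC),alpha=1.5))
s,p,R=pose();print(s["time"],p,s["contact_force"])
E
```

```text
11.3 [ 0.50769183 -0.2743178   0.11233761] [-0.03689726  0.24122208  0.79493116]
```

View pics/t6.png

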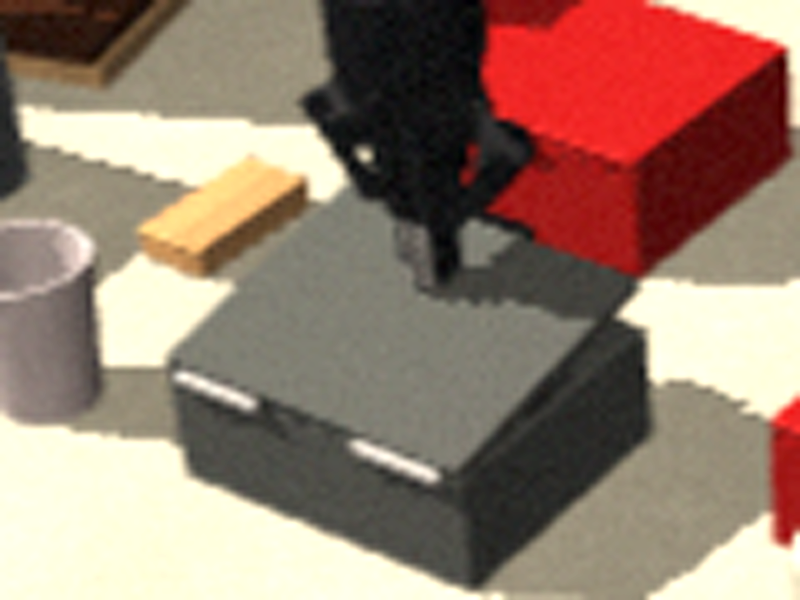

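The lid has come down to a small angle, with a wedge gap at (600,330), and the case hasn't moved. I'll press it home vertically.

Call:
{"op": "apply_moves", "data": {
  "moves": [
    [1, 0, 6, 0, 0, 0, 0],
    [1, 0, 6, 0, 0, 0, 0],
    [1, 0, 3, 0, 0, 0, 0],
    [1, 0, 0, 0, 0, 0, 0]
  ]
}}

```text
time: 11.7
tool_pos: [0.5079, -0.2744, 0.0975]
tool_rot: [-0.039, 0.038, 0.706, -0.706]
contact_force: [0.0, 0.5, -0.0]
gripper_width: 0.002
```

Call:
{"op": "apply_moves", "data": {
  "moves": [
    [1, 0, 2, 0, 0, 0, 0],
    [1, 0, 0, 0, 0, 0, 0]
  ]
}}

```text
time: 11.9
tool_pos: [0.5082, -0.2747, 0.0962]
tool_rot: [-0.039, 0.039, 0.706, -0.706]
contact_force: [0.2, -0.5, -0.3]
gripper_width: 0.002
```

Call:
{"op": "apply_moves", "data": {
  "moves": [
    [1, 0, 1, 0, 0, 0, 0],
    [1, 0, 0, 0, 0, 0, 0]
  ]
}}

```text
time: 12.1
tool_pos: [0.5082, -0.2747, 0.0954]
tool_rot: [0.039, -0.039, -0.706, 0.706]
contact_force: [0.2, -1.1, 0.3]
gripper_width: 0.002
```

Call:
{"op": "apply_moves", "data": {
  "moves": [
    [1, 0, 1, 0, 0, 0, 0],
    [1, 0, 0, 0, 0, 0, 0]
  ]
}}

```text
time: 12.3
tool_pos: [0.5082, -0.2747, 0.0943]
tool_rot: [0.039, -0.039, -0.706, 0.706]
contact_force: [-0.6, 0.2, 0.3]
gripper_width: 0.001
```

Call:
{"op": "apply_moves", "data": {
  "moves": [
    [1, 0, 1, 0, 0, 0, 0],
    [1, 0, 0, 0, 0, 0, 0]
  ]
}}

```text
time: 12.5
tool_pos: [0.5083, -0.2747, 0.094]
tool_rot: [0.039, -0.039, -0.706, 0.706]
contact_force: [-2.2, 0.3, 4.9]
gripper_width: -0.002
```

Call:
{"op": "apply_moves", "data": {
  "moves": [
    [1, 0, 1, 0, 0, 0, 0],
    [1, 0, 0, 0, 0, 0, 0]
  ]
}}

```text
time: 12.7
tool_pos: [0.5083, -0.2748, 0.0939]
tool_rot: [-0.039, 0.039, 0.706, -0.706]
contact_force: [-4.6, 3.7, 10.8]
gripper_width: -0.001
```

Contact is firm at tip z = 0.075, the shut height. I'll hold briefly, then retreat and check.

Call:
{"op": "apply_moves", "data": {
  "moves": [
    [1, 0, 0, 0, 0, 0, 0],
    [1, 0, -5, 0, 0, 0, 0],
    [1, 0, -30, 0, 0, 0, 0],
    [1, 0, -45, 0, 0, 0, 0],
    [1, 0, -45, 0, 0, 0, 0],
    [1, 0, -45, 0, 0, 0, 0],
    [1, 0, -30, 0, 0, 0, 0],
    [1, 40, 0, 0, 0, 0, 0],
    [1, 40, 0, 0, 0, 0, 0],
    [1, 0, 0, 0, 0, 0, 0],
    [1, 0, 0, 0, 0, 0, 0]
  ]
}}

```text
time: 13.8
tool_pos: [0.4283, -0.2659, 0.2922]
tool_rot: [0.039, -0.039, -0.706, 0.706]
contact_force: [0.2, 0.1, -0.3]
gripper_width: 0.002
```

```bash
python3 - <<'E'
from h import *
s2=manip.grab_frame("scene");s0=cv2.imread("pics/scene0.png")
cv2.imwrite("pics/t7.png",cv2.convertScaleAbs(cv2.resize(s2[100:300,180:520],(800,470),interpolation=cv2.INTER_CUBIC),alpha=1.5))
for n,(x,y,w,h) in dict(cab=(370,235,85,50),case=(213,190,75,25),tin=(180,158,28,38),glue=(300,205,35,45),tape=(225,225,45,35),spray=(465,220,45,70),drv=(275,255,85,45)).items():
    a,b=[cv2.cvtColor(i,6)[y:y+h,x:x+w].astype(np.float32) for i in(s0,s2)];print(n,np.round(cv2.phaseCorrelate(a,b)[0],2))
s,p,R=pose();print(s["time"],p,s["contact_force"])
E
```

```text
cab [ 0.06 -0.  ]
case [0.37 0.55]
tin [-0.04 -0.02]
glue [-0.01  0.34]
tape [ 0.49 -0.04]
spray [ 0.39 -0.16]
drv [-0.02  0.47]
13.85 [ 0.42886234 -0.26602842  0.29232885] [0.40740918 0.4981047  0.28402492]
```

View pics/t7.png

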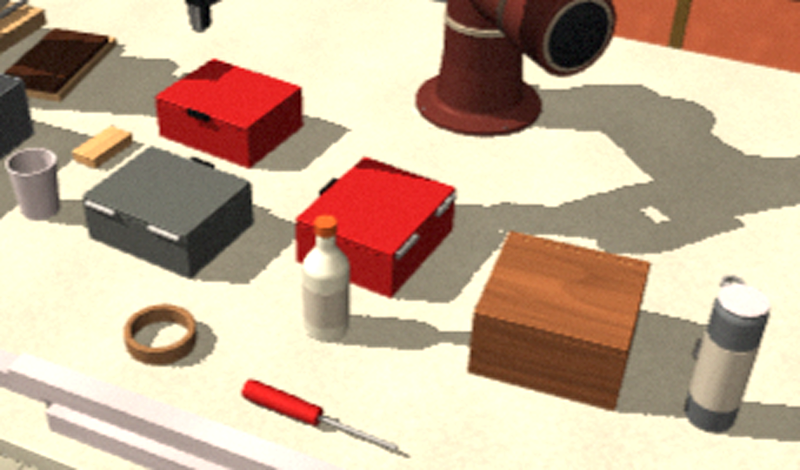

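The lid lies flat on the case at (170,190), the drawer is shut at (570,250), and everything else is in place. Handing in.

```bash
python3 -c "
from plant import manip
manip.job_done();print(manip.state()['time'])"
```

```text
the job is handed in; nothing more can be done
the job is handed in; nothing more can be done
```

The drawer is pushed home and the case lid is shut, in that order, and I handed the job in at about 13.9 s. No verdict came back, so these are my own checks.

- **Drawer:** I pushed the knob with the closed fingertips until the force rose to about 5 N. The gap at the panel had closed, and the cabinet had moved less than 0.1 px in the picture.
- **Lid:** I pushed it down along its arc from behind. It came to rest at the shut height of 75 mm with about 11 N of downward force, and the last picture shows it flat on the box.
- **Everything else:** Before-and-after pictures showed shifts of about 0.7 px or less (roughly 2 mm) for the cabinet, case, tape, glue, spray, screwdriver and tin. That is within what changing shadows can cause. I did not measure the offcut or the wrench. The offcut looks in place, but the wrench isn't in the last picture; the arm stayed well clear of where it lay.
- **Arm:** It ended clear of everything, about 0.29 m above the bench, with no contact force.

No check failed or disagreed.

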